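# Prise open the sample case and show a specimen to the inspection camera

### The job

Use the red-handled spatula, not the fingers, to prise up the clear lid of the blue sample case by its front lip and swing it wide open, then lay the spatula down flat on the desk, clear of the case. Lift the holder with the orange stem out of the case and finish while holding it still in the air in front of the inspection camera: the middle of its polished face on the lens axis, 90 mm from the lens, the face square to the lens and the stem end uppermost. Leave the lid open and all other things where they are, and do not let go of the holder at the end.

Things in the scene. Friction and masses are not known exactly. Their poses are not given: they have to be found in the camera images.
- case: Blue case, fixed, 130 (x) x 190 (y) x 92 mm high, 5 mm walls. Origin: centre of underside. Front faces its -x, hinge along the back top edge. A ledge 22 mm deep on the front wall, top at 80 mm, leaving a 12 mm slit below the lid's lip, ending at the wall (65 mm before the origin). Holders stand in a row 10 mm before the origin, 52 mm apart in y, in slots 12 mm deep.
- lid (a joint): Opening angle of the clear lid, rad: 0 shut, 1.57 upright, stop at 1.75. Flat plate 150 x 190 x 6 mm, 120 g, white strip along its front edge; shut, its underside lies on the case rim at 92 mm height. A stiff hinge (0.12 N m of friction) leaves it wherever it is let go. No latch; about 2 N up at the lip opens it.
- lid_hinge (a point): Point on the lid's hinge axis, in the middle of the case's back top edge, 65 mm behind the case origin and 92 mm above the desk. The hinge axis runs along the case's y. Its axes turn with the lid.
- lid_lip (a point): Middle of the lid's free front edge, at its underside, 150 mm from the hinge. The lip stands 20 mm out beyond the case's front wall. Its axes turn with the lid.
- spatula: Spatula, 50 g, lying on the desk along its x: red handle 90 (x) x 12 (y) x 14 (z) mm, origin at the centre of the handle's underside; a flat steel blade 16 mm wide and 3 mm thick runs on to x = +125 mm, its mid-plane 7 mm above the underside. It balances about 20 to 25 mm ahead of the origin.
- blade_tip (a point): Middle of the end edge of the spatula's blade, 125 mm ahead of the spatula's origin and 7 mm above its underside. Axes as the spatula's.
- holder_orange: The holder to show, 60 g, 72 mm tall, in any slot. Origin: centre of underside, 11 mm above the desk in the slot. Foot 12 (x) x 26 (y) x 18 mm in a slot 2 mm wider; upright aluminium disc 32 mm across, 10 mm thick, axis x, centre 30 mm up; orange stem 14 x 14 mm from 44 to 72 mm up. Its pale polished face is on the +x side (towards the lid hinge in the case).
- face (a point): Centre of the polished face of the orange-stemmed holder: 6 mm along x and 30 mm up from its origin. Axes as the holder's; +x points out of the face.
- holder_black: The same kind of holder with a black stem, in another slot; stays there.
- holder_white: The same kind of holder with a white stem, in another slot; stays there.
- lens (a point): Centre of the inspection camera's front glass: white barrel 38 mm across, 100 mm long, black front ring, clamped on a post over a dark base; rigid. It looks along its own -x, slanting 0.4 rad down and roughly towards the robot; its y is level. The clamp height differs from time to time by up to 50 mm.
- view_point (a point): Point of best focus in the air, 90 mm before the lens on its axis, 170 to 220 mm above the desk. Axes as the lens: x points from here to the lens, y is level, z is up, leaning towards the robot. The holder must have its face centre here, its +x along this x and its z along this z.
- vial0: Sample vial, orange base and clear top, 25 mm across, 46 mm tall, standing on the desk; origin under its centre. Leave alone.
- vial1: Another such vial. Leave alone.
- vial2: Another such vial. Leave alone.
- blower: Blue dust blower, pear-shaped, 58 mm across, 85 mm tall, standing on the desk; origin under its centre. Leave alone.
- tweezers: Steel tweezers lying on the desk, 115 mm long along their x, origin under their middle. Leave alone.
- stand: The inspection camera's stand, fixed to the desk: dark base plate 100 (x) x 120 (y) x 14 mm, origin under its centre, a post 16 mm thick and 287 mm tall 20 mm behind it. The lens is 60 mm in front of the origin (its -x). Not to be touched with the holder.
There are look-alikes about, which are no part of the job. Of the things that look like the spatula, take the one that is farthest from the robot's base at the start.

How it is judged (in metres and radians):
On the way, in this order (a step that is already met when the one before it is completed fails the run):
1. the lid is prised up with the spatula (value of joint lid above 0.2 rad and contact force between spatula and lid above 0.1 N), for 0.1 s.
2. the lid stands wide open and the spatula lies on the desk, let go, clear of the case (value of joint lid above 1.2 rad and height (world z) of spatula below 0.02 m and height (world z) of blade_tip below 0.025 m and contact force between the fingers and spatula below 0.1 N and contact force between spatula and case below 0.1 N), for 0.2 s.
At the end, for the whole second after the job is handed in: Orange-stemmed holder held still in the air, touching only the fingers, face centre within 15 mm of the focus point, face to the lens and stem up within 0.18 rad; lid open past 1.2 rad; spatula flat on the desk off the case; other holders, vials, blower, tweezers within 30 mm of their start (distance between face and view_point below 0.015 m and angle between the x axis of face and the x axis of view_point, either way round below 0.18 rad and angle between the z axis of face and the z axis of view_point, either way round below 0.18 rad and x of lens in the frame of face above 0.05 m and angle between holder_orange's own z axis and vertical below 1 rad and contact force between the fingers and holder_orange above 1 N and contact force between each of holder_orange, spatula and case below 0.1 N and contact force between holder_orange and stand below 0.1 N and contact force between holder_orange and spatula below 0.1 N and linear speed of holder_orange below 0.03 m/s and value of joint lid above 1.2 rad and height (world z) of spatula below 0.02 m and height (world z) of blade_tip below 0.025 m and distance of each of holder_black, holder_white, vial0, vial1, vial2, blower, tweezers from where it was at the start of the episode below 0.03 m); the arm keeps its last pose, push and grip.
It fails at once if the lid is prised up with the fingers instead of the spatula (contact force between the fingers and lid above 2 N and value of joint lid between 0.05 and 1.2 rad).
It fails at once if another holder is disturbed (distance of any of holder_black, holder_white from where it was at the start of the episode above 0.03 m).
It fails at once if a vial, the blower or the tweezers are disturbed (distance of any of vial0, vial1, vial2, blower, tweezers from where it was at the start of the episode above 0.03 m).
It also fails if it takes over 72 s, if anything falls off the work surface, if the arm or the gripper's body presses on something with over 40 N, if the wrist force passes 120 N, or if a joint passes its speed limit or range.

### The arm

A 7-joint arm with a two-finger parallel gripper is mounted at the origin on the work surface. World frame = base frame: x ahead of the robot, y to its left, z up, the work surface at z = 0. Lengths are in m, angles in degrees, forces in N, time in s.
With the tool pointing down it reaches from about 0.4 to 0.875 m from the base axis. Payload 4.4 kg.
Tool frame: the origin (TCP) lies between the finger pads; the fingertips stand 11 mm ahead of it and the grasp point (between the pads) lies 8 mm behind it; z points along the fingers, y is the line along which they close (so a half turn about z gives the same grasp; the last joint's range is limited). The gripper opens to 85 mm and grips with 20 to 120 N. Pads are 22 mm wide; open, the fingers measure 114 mm over their backs; the gripper's body (76 mm by 85 mm) begins 54 mm behind the grasp point. The pads swing forward as they close: fully open they stand 13 mm farther back than shut.
Start: joints at [65.099, 36.005, 2.206, 86.941, -1.547, 57.084, -1.146], TCP at [0.234, -0.606, 0.242] pointing down, gripper open.
Joint ranges: [-175.42, 175.42], [-21.48, 121.26], [-71.46, 75.88], [10.55, 141.38], [-63.04, 243.04], [13.31, 113.54], [-168.57, 168.57]. Speed limits (degrees/s): [147.25, 147.25, 180, 180, 180, 180, 180].

### API

Orientations are given as [roll, pitch, yaw] about the fixed x, y, z axes, in that order (R = Rz(yaw) Ry(pitch) Rx(roll)).
In Python, from cell import status, eyes, job, recognise, landmark_of gives the robot as it stands. The module is installed in compiled form; this text tells all that it offers.
- The arm moves only by the shell command python3 -m crank 'ROWS'. ROWS is JSON, a list of rows, each an object of numbers: "grip": the opening, from -1 (shut) to 1 (fully open); "x", "y", "z": the shift along the tool's x, y, z normalised to -1 to 1, where 1 is 0.3 m; "wx", "wy", "wz": the turn, a rotation vector about the tool's x, y, z normalised to -1 to 1, where 1 is 180 degrees. In form: [{"grip": .., "x": .., "y": .., "z": .., "wx": .., "wy": .., "wz": ..}, ...]. A call has 1 to 8 rows; each row is the pose to reach, as a shift and turn from the pose commanded when the call began, along the tool's axes at that moment, turning the shorter way round; what a row does not reach only later rows make up. A row lasts 1/8 s, in which the tool goes at most 62.5 mm and 10.7 degrees, less where a joint would pass 70% of its speed; a pose out of reach is approached as far as the arm can. A call with a number of a shift or a turn outside -1 to 1 is refused whole. A call with a gripper value outside its range is refused whole. The fingers move at their own pace and stop on an object; the grip force is fixed at half the most. Time passes only in rows, so rows that repeat a pose let the fingers close. It gives the time, the measured TCP pose, the force, the opening and the grip force at its end, in the units of the state.
- status.state(): the state, without advancing time (a new reading comes with each control period).
- eyes.camera(name): name is "scene" or "top" or "wrist"; returns the picture (384x512x3 uint8, blue, green, red); there is no depth.
- eyes.get_calibration(name): a dict with "intrinsics" (3x3 intrinsics, pixels), "k1" (the pictures are not rectified: a ray, as slopes to the right and down, at radius r is drawn at 1 + k1 r^2 times it, then the intrinsics apply), "R" (3x3) and "t" (3): a world point X has camera coordinates R X + t. Camera axes: x right, y down, z forward; pixel columns grow to the right and rows downward; lengths in m; the calibration is good to about 2 mm. A picture is of the moment at which its call begins: read the wrist's pose just before it. get_calibration takes no time and is no camera call; for the wrist camera it gives the pose at the moment of the call.
- job.close_job(): hands the job in; it is judged then, once.
Trained networks look in the newest picture that a camera, given by its name, has taken for a name from the list of things; names that differ only in an ending like _2 or _b are one class to them, and where a whole thing is asked for, a point or a joint stands for the part that bears it (a point fixed in the world has none). Each returns a list of dicts, best first, with "p" (0 to 1); they miss things now and then, are a little off and sometimes report something else, mostly with a low value. They report only what shows in the picture. A call takes as long as a camera call. They do not tell look-alikes from the thing itself.
- recognise(camera, label): "point" ([column, row] in pixels, amid what is visible of it).
- landmark_of(camera, label): "point" ([column, row] in pixels: a listed point, or the origin of a listed thing).
The state is a dict: "time": time; "joint_positions": joint angles; "joint_vel": joint speeds; "tau": joint torques, N m; "eef_pos": TCP position; "ee_rot": TCP orientation; "wrist_force": force on the tool from outside, world axes, zero at the start; "torque": the same for the moment, N m; "width": finger opening in m; "finger_force": force on a finger pad.
Only numpy, scipy, OpenCV 4.12 (cv2) and the standard library are available. Lean on these libraries where they do the work, as an engineer would, in place of code of your own. Each camera call takes 0.05 s, during which the arm holds its last target. There are 200 camera calls.

## Working session

There is one attempt and no reset: what is moved stays moved. The work goes in short steps, Python scripts to look and compute and a shell command to move; the robot and the scene stay as the last step left them, time stands still between calls to the robot, and variables do not carry over. Pictures are saved under pics/ and viewed, at most 14 in all, crops included, and the job is handed in when it is done.

```bash
mkdir -p pics; ls; cat > h.py <<'E'
import numpy as np, cv2
from scipy.spatial.transform import Rotation as Ro
from cell import status, eyes, job, recognise, landmark_of
def ray(cal,p):
    K=np.array(cal["intrinsics"]);k=cal["k1"]
    d=np.array([(p[0]-K[0,2])/K[0,0],(p[1]-K[1,2])/K[1,1]]);u=d.copy()
    for _ in range(30): u=d/(1+k*(u@u))
    R=np.array(cal["R"]);t=np.array(cal["t"])
    o=-R.T@t; v=R.T@np.array([u[0],u[1],1]); return o,v/np.linalg.norm(v)
def onz(cal,p,z):
    o,v=ray(cal,p); return o+v*(z-o[2])/v[2]
def proj(cal,X):
    K=np.array(cal["intrinsics"]);c=np.array(cal["R"])@np.array(X)+np.array(cal["t"])
    u=c[:2]/c[2]; u=u*(1+cal["k1"]*(u@u)); return K[:2,:2]@u+K[:2,2]
def tri(obs):
    A=np.zeros((3,3));b=np.zeros(3)
    for cal,p in obs:
        o,v=ray(cal,p);P=np.eye(3)-np.outer(v,v);A+=P;b+=P@o
    X=np.linalg.solve(A,b); return X,[np.round(proj(c,X)-p,1) for c,p in obs]
def rot(): return Ro.from_euler('xyz',status.state()["ee_rot"],degrees=True)
E
python3 - <<'E'
from h import *
print(status.state())
for c in("scene","top"):
    im=eyes.camera(c); cv2.imwrite(f"pics/{c}0.png",im)
    cal=eyes.get_calibration(c); o=-np.array(cal["R"]).T@np.array(cal["t"]); print(c,o.round(3),cal["k1"],np.array(cal["intrinsics"])[0,0])
    for n in["case","lid_lip","lid_hinge","spatula","blade_tip","holder_orange","face","holder_black","holder_white","lens","view_point","stand","vial0","blower","tweezers"]:
        print(c,n,[(np.round(d["point"],1).tolist(),round(d["p"],2)) for d in landmark_of(c,n)])
E
```

```text
pics
{'time': 0.0, 'joint_positions': array([65.09855077, 36.05810735,  2.20231269, 86.99500683, -1.54562256,
       57.08406059, -1.14595001]), 'joint_vel': array([ 0.01541594,  0.04927015, -0.0852458 , -0.04098421, -0.00464168,
       -0.03696857,  0.05696971]), 'tau': array([-7.55691981e-04, -5.63403046e+01,  1.22600555e+00, -1.93444276e+01,
        1.10328294e-02,  1.05497916e-02, -2.96457941e-06]), 'eef_pos': array([ 0.23413932, -0.60572727,  0.24140368]), 'ee_rot': array([-1.79892525e+02,  2.35751293e-03,  2.11323224e+01]), 'wrist_force': array([-0.76673359, -0.28435843,  0.1422557 ]), 'torque': array([-0.03888989,  0.00615543,  0.00356373]), 'finger_force': 0.0, 'width': 0.08570840872416695}
scene [ 1.357 -0.542  0.796] -0.06257464987000991 393.8199385206127
scene case [([217.4, 280.9], 0.85)]
scene lid_lip [([204.2, 237.9], 0.57)]
scene lid_hinge [([228.4, 267.8], 0.95)]
scene spatula [([303.0, 205.7], 0.68), ([267.5, 178.8], 0.65), ([227.7, 208.3], 0.65)]
scene blade_tip [([244.9, 225.1], 0.73), ([286.8, 190.1], 0.65), ([318.1, 225.4], 0.59)]
scene holder_orange [([328.3, 18
[... 426 characters left out ...]
504607325
top case [([315.5, 156.2], 0.66), ([394.8, 197.0], 0.58)]
top lid_lip []
top lid_hinge [([322.0, 132.6], 0.89)]
top spatula [([262.0, 243.4], 0.73), ([188.1, 204.4], 0.6), ([187.2, 271.0], 0.46)]
top blade_tip [([188.8, 236.9], 0.79), ([200.8, 168.0], 0.64), ([257.0, 203.2], 0.47)]
top holder_orange []
top face [([318.3, 132.5], 0.58), ([193.1, 203.1], 0.32)]
top holder_black []
top holder_white []
top lens [([201.0, 131.7], 0.64)]
top view_point [([134.3, 178.5], 0.29)]
top stand [([207.9, 127.9], 0.67), ([321.8, 178.7], 0.4)]
top vial0 [([388.0, 154.7], 0.65), ([396.3, 198.3], 0.48), ([144.2, 219.7], 0.48)]
top blower [([133.6, 183.6], 0.54)]
top tweezers [([398.0, 229.7], 0.49)]
```

View pics/scene0.png

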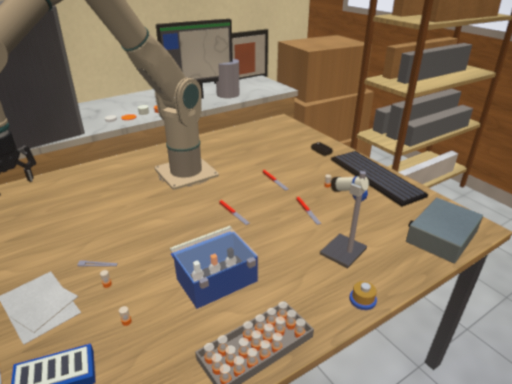

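View pics/top0.png

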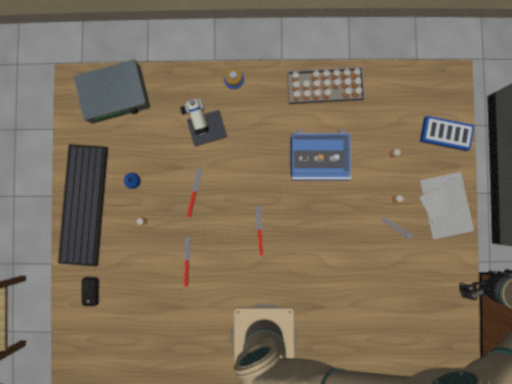

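Spatula candidates in the top picture, handle to tip: A (191,204)→(199,170), B (187,272)→(188,238), C (260,243)→(257,206). The base is at about (262,332), so A is farthest and is the one to take. The holders show in the case as black (303,157), orange (319,157) and white (334,157). The lid's white strip is at row 178, facing the robot.

```bash
python3 - <<'E'
from h import *
T=eyes.get_calibration("top");S=eyes.get_calibration("scene")
for n,p,z in[("A",(191.5,204.5),.014),("Atip",(199,170),.007),("B",(187,272),.014),("C",(260,243),.014),("tw",(398,229.7),0),("blower",(132.5,181),.05),("v1",(140.5,221.5),.04),("case",(315,156),0),("stand",(207,128),.014)]:
    X=onz(T,p,z);print(n,X.round(3),"r",np.hypot(X[0],X[1]).round(3),"scene",proj(S,X).round())
print("hinge",tri([(T,(322,132.6)),(S,(228.4,267.8))]))
print("lens",tri([(T,(201,131.7)),(S,(331.7,189.6))]))
print("lip corners",[onz(T,p,.098).round(3) for p in((292,178),(351,179))])
im=cv2.imread("pics/top0.png");a=cv2.resize(im[100:240,120:270],None,fx=4,fy=4,interpolation=2)
b=cv2.resize(im[100:240,280:330+30],None,fx=4,fy=4,interpolation=2)
cv2.imwrite("pics/c1.png",np.hstack([a[:,:480],b])[:560])
E
```

```text
A [0.459 0.246 0.014] r 0.521 scene [302. 202.]
Atip [0.579 0.221 0.007] r 0.619 scene [318. 222.]
B [0.227 0.262 0.014] r 0.347 scene [269. 174.]
C [0.325 0.01  0.014] r 0.325 scene [226. 204.]
tw [ 0.366 -0.469  0.   ] r 0.595 scene [ 94. 263.]
blower [0.539 0.44  0.05 ] r 0.696 scene [358. 188.]
v1 [0.402 0.415 0.04 ] r 0.578 scene [327. 176.]
case [ 0.625 -0.184  0.   ] r 0.652 scene [219. 279.]
stand [0.724 0.192 0.014] r 0.749 scene [342. 247.]
hinge (array([ 0.69054528, -0.19154785,  0.09660119]), [array([-1. , -0.5]), array([-1.4,  0. ])])
lens (array([0.67087783, 0.17920221, 0.19949297]), [array([1.8, 1.4]), array([ 2.4, -0.4])])
lip corners [array([ 0.541, -0.095,  0.098]), array([ 0.536, -0.286,  0.098])]
```

View pics/c1.png

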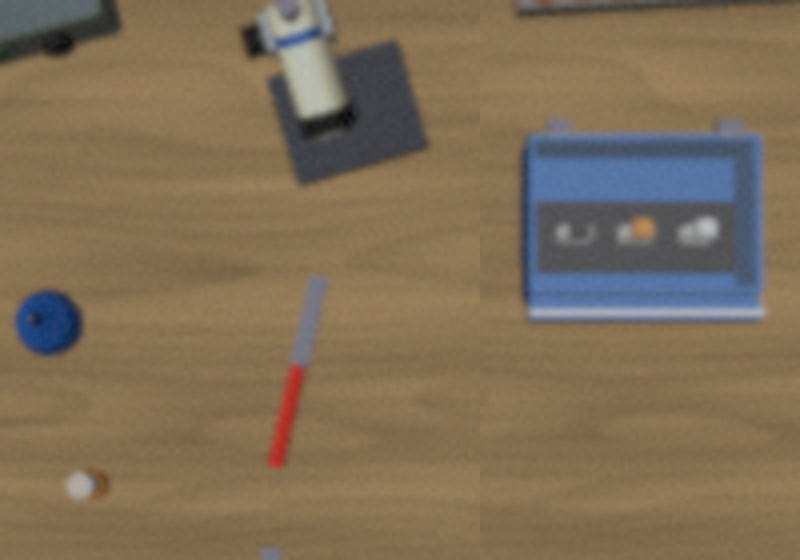

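A is confirmed: red handle and steel blade, yaw about −12°. I'll move to hover over it.

```bash
cat >> h.py <<'E'
def plan(*wps,start=None):
    """waypoints (pos, rpy) -> rows, each from the previous waypoint"""
    s=status.state(); p,r=start if start else (s["eef_pos"],s["ee_rot"])
    p=np.array(p);R=Ro.from_euler('xyz',r,degrees=True)
    for q,e in wps:
        R2=Ro.from_euler('xyz',e,degrees=True)
        sh=R.inv().apply(np.array(q)-p)/.3; w=(R.inv()*R2).as_rotvec()/np.pi
        n=max(np.linalg.norm(sh)*300/62.5,np.linalg.norm(w)*180/10.7)
        print(" ".join(f'"{k}":{v:.3f},' for k,v in zip(["x","y","z","wx","wy","wz"],[*sh,*w])),"rows",round(n,1))
        p,R=np.array(q),R2
E
python3 - <<'E'
from h import *
D=[180,0,5]
plan(([.44,-.36,.25],[180,0,5]),([.44,-.09,.25],[180,0,-11.8]),([.45,.18,.25],[180,0,-11.8]),([.43,.247,.2],[180,0,-11.8]))
E
```

```text
"x":0.935, "y":-0.519, "z":-0.026, "wx":0.000, "wy":-0.000, "wz":0.090, rows 5.1
"x":0.078, "y":-0.897, "z":-0.000, "wx":0.000, "wy":-0.000, "wz":0.093, rows 4.3
"x":-0.151, "y":-0.888, "z":-0.000, "wx":0.000, "wy":0.000, "wz":0.000, rows 4.3
"x":-0.111, "y":-0.205, "z":0.167, "wx":0.000, "wy":0.000, "wz":0.000, rows 1.4
```

```bash

python3 -m crank '[{"grip":1,"x":0.935,"y":-0.519,"z":-0.026,"wz":0.09},{"grip":1,"x":0.935,"y":-0.519,"z":-0.026,"wz":0.09},{"grip":1,"x":0.935,"y":-0.519,"z":-0.026,"wz":0.09},{"grip":1,"x":0.935,"y":-0.519,"z":-0.026,"wz":0.09},{"grip":1,"x":0.935,"y":-0.519,"z":-0.026,"wz":0.09},{"grip":1,"x":0.935,"y":-0.519,"z":-0.026,"wz":0.09}]'
python3 -m crank '[{"grip":1,"x":0.078,"y":-0.897,"wz":0.093},{"grip":1,"x":0.078,"y":-0.897,"wz":0.093},{"grip":1,"x":0.078,"y":-0.897,"wz":0.093},{"grip":1,"x":0.078,"y":-0.897,"wz":0.093},{"grip":1,"x":0.078,"y":-0.897,"wz":0.093}]'
python3 -m crank '[{"grip":1,"x":-0.151,"y":-0.888},{"grip":1,"x":-0.151,"y":-0.888},{"grip":1,"x":-0.151,"y":-0.888},{"grip":1,"x":-0.151,"y":-0.888},{"grip":1,"x":-0.151,"y":-0.888}]'
python3 -m crank '[{"grip":0.2,"x":-0.111,"y":-0.205,"z":0.167},{"grip":0.2,"x":-0.111,"y":-0.205,"z":0.167},{"grip":0.2,"x":-0.111,"y":-0.205,"z":0.167},{"grip":0.2,"x":-0.111,"y":-0.205,"z":0.167}]'
python3 - <<'E'
from h import *
W=eyes.get_calibration("wrist");im=eyes.camera("wrist");cv2.imwrite("pics/w1.png",im)
print(-np.array(W["R"]).T@W["t"],np.array(W["R"])[2])
for n in["spatula","blade_tip","stand"]:
    for d in landmark_of("wrist",n): print(n,np.round(d["point"],1),round(d["p"],2),onz(W,d["point"],{"blade_tip":.007}.get(n,0)).round(4))
E
```

```text
[ 0.30742717 -0.57928246  0.37413471] [-0.28559627 -0.11093329 -0.95190786]schema error: expected keys grip, x, y, z, wx, wy, wz
schema error: expected keys grip, x, y, z, wx, wy, wz
schema error: expected keys grip, x, y, z, wx, wy, wz
schema error: expected keys grip, x, y, z, wx, wy, wz
```

View pics/w1.png

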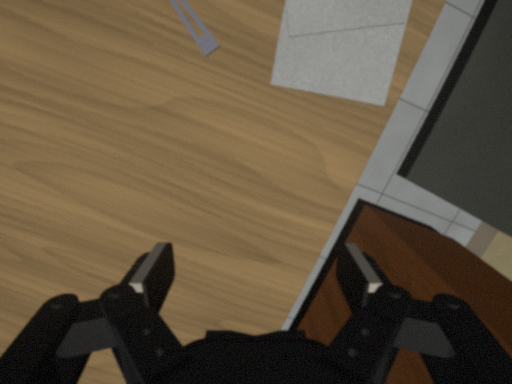

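The moves were refused because every row needs all seven keys, so the arm hasn't moved. The picture only shows the start view: tweezers at (195,25) and the fingers at the bottom.

```bash

python3 -m crank '[{"grip":1,"x":0.935,"y":-0.519,"z":-0.026,"wx":0,"wy":0,"wz":0.09},{"grip":1,"x":0.935,"y":-0.519,"z":-0.026,"wx":0,"wy":0,"wz":0.09},{"grip":1,"x":0.935,"y":-0.519,"z":-0.026,"wx":0,"wy":0,"wz":0.09},{"grip":1,"x":0.935,"y":-0.519,"z":-0.026,"wx":0,"wy":0,"wz":0.09},{"grip":1,"x":0.935,"y":-0.519,"z":-0.026,"wx":0,"wy":0,"wz":0.09},{"grip":1,"x":0.935,"y":-0.519,"z":-0.026,"wx":0,"wy":0,"wz":0.09}]' &&
python3 -m crank '[{"grip":1,"x":0.078,"y":-0.897,"z":0,"wx":0,"wy":0,"wz":0.093},{"grip":1,"x":0.078,"y":-0.897,"z":0,"wx":0,"wy":0,"wz":0.093},{"grip":1,"x":0.078,"y":-0.897,"z":0,"wx":0,"wy":0,"wz":0.093},{"grip":1,"x":0.078,"y":-0.897,"z":0,"wx":0,"wy":0,"wz":0.093},{"grip":1,"x":0.078,"y":-0.897,"z":0,"wx":0,"wy":0,"wz":0.093}]' &&
python3 -m crank '[{"grip":1,"x":-0.151,"y":-0.888,"z":0,"wx":0,"wy":0,"wz":0},{"grip":1,"x":-0.151,"y":-0.888,"z":0,"wx":0,"wy":0,"wz":0},{"grip":1,"x":-0.151,"y":-0.888,"z":0,"wx":0,"wy":0,"wz":0},{"grip":1,"x":-0.151,"y":-0.888,"z":0,"wx":0,"wy":0,"wz":0},{"grip":1,"x":-0.151,"y":-0.888,"z":0,"wx":0,"wy":0,"wz":0}]' &&
python3 -m crank '[{"grip":0.2,"x":-0.111,"y":-0.205,"z":0.167,"wx":0,"wy":0,"wz":0},{"grip":0.2,"x":-0.111,"y":-0.205,"z":0.167,"wx":0,"wy":0,"wz":0},{"grip":0.2,"x":-0.111,"y":-0.205,"z":0.167,"wx":0,"wy":0,"wz":0},{"grip":0.2,"x":-0.111,"y":-0.205,"z":0.167,"wx":0,"wy":0,"wz":0}]' &&
python3 - <<'E'
from h import *
W=eyes.get_calibration("wrist");im=eyes.camera("wrist");cv2.imwrite("pics/w2.png",im)
print(-np.array(W["R"]).T@W["t"],np.array(W["R"])[2])
for n in["spatula","blade_tip","stand","lens"]:
    for d in landmark_of("wrist",n): print(n,np.round(d["point"],1),round(d["p"],2),onz(W,d["point"],{"blade_tip":.007}.get(n,0)).round(4))
hsv=cv2.cvtColor(im,cv2.COLOR_BGR2HSV);m=((hsv[...,0]<6)|(hsv[...,0]>174))&(hsv[...,1]>150)&(hsv[...,2]>90)
n,l,st,c=cv2.connectedComponentsWithStats(m.astype(np.uint8))
for i in range(1,n):
    if st[i,4]>150:
        q=np.argwhere(l==i)[:,::-1].astype(np.float32);b=cv2.boxPoints(cv2.minAreaRect(q))
        print(st[i,4],c[i],onz(W,c[i],.012).round(4),"rect",b.round().tolist(),[onz(W,x,.012).round(4).tolist() for x in b])
s=status.state();print(s["joint_positions"].round(),s["eef_pos"],s["ee_rot"])
E
```

```text
time: 2.55
eef_pos: [0.4442, -0.3546, 0.2503]
ee_rot: [-179.9, -0.2, 5.5]
wrist_force: [0.0, -0.7, 1.2]
width: 0.085
finger_force: 0.0
time: 3.18
eef_pos: [0.4397, -0.0866, 0.2503]
ee_rot: [-179.9, 0.0, -11.5]
wrist_force: [0.0, -0.8, -0.2]
width: 0.0854
finger_force: 0.0
time: 3.8
eef_pos: [0.4503, 0.1841, 0.2502]
ee_rot: [-179.9, -0.0, -11.5]
wrist_force: [0.2, -0.6, -0.4]
width: 0.0854
finger_force: 0.0
time: 4.3
eef_pos: [0.4315, 0.2454, 0.2007]
ee_rot: [180.0, -0.1, -12.0]
wrist_force: [-0.0, -0.3, -1.1]
width: 0.0511
finger_force: 0.0
[0.50796078 0.22807938 0.33264856] [-0.29816393  0.06196212 -0.95250143]
spatula [451.  210.8] 0.9 [0.3236 0.0054 0.    ]
spatula [248.3 144.8] 0.76 [0.4607 0.2458 0.    ]
spatula [269.5 311.8] 0.75 [0.2192 0.2674 0.    ]
blade_tip [443.3 111.1] 0.93 [0.4546 0.0189 0.007 ]
blade_tip [249.1  31.4] 0.83 [0.5774 0.2193 0.007 ]
750 [247.18533333 145.00666667] [0.4624 0.2464 0.012 ] rect [[242.0, 184.0], [243.0, 107.0], [253.0, 107.0], [251.0, 184.0]] [[0.4188, 0.2626, 0.012], [0.5041, 0.2419, 0.012], [0.5018, 0.2316, 0.012], [0.4163, 0.2515, 0.012]]
832 [452.58894231 210.77524038] [0.3299 0.0114 0.012 ] rect [[443.0, 180.0], [457.0, 179.0], [462.0, 243.0], [448.0, 244.0]] [[0.3738, 0.0234, 0.012], [0.3714, 0.0058, 0.012], [0.281, -0.0022, 0.012], [0.2839, 0.0169, 0.012]]
345 [270.17101449 310.34202899] [0.2319 0.2646 0.012 ] rect [[262.0, 290.0], [270.0, 289.0], [278.0, 330.0], [270.0, 332.0]] [[0.2674, 0.269, 0.012], [0.2676, 0.2578, 0.012], [0.1938, 0.2597, 0.012], [0.1934, 0.2716, 0.012]]
[ -37.   27.    5.  114.   -4.   39. -131.] [0.43099657 0.2463373  0.2006948 ] [-1.79963892e+02 -6.55883817e-02 -1.19161989e+01]
```

View pics/w2.png

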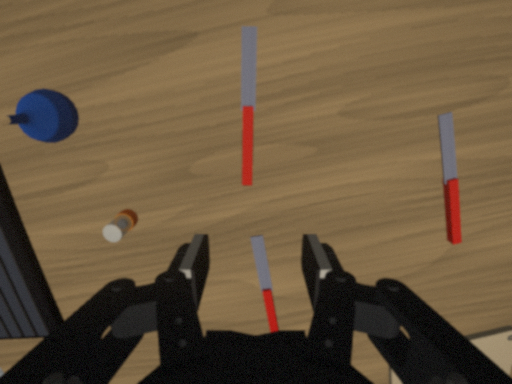

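Spatula A's handle is at (247,145) and its tip at (249,31), giving a centre of (0.461,0.246) and yaw −13°. I'll grasp it 20 mm ahead of its origin.

```bash
python3 - <<'E'
from h import *
plan(([.4805,.2415,.06],[180,0,-13]),([.4805,.2415,.0125],[180,0,-13]))
E
```

```text
"x":0.164, "y":-0.018, "z":0.469, "wx":-0.000, "wy":-0.000, "wz":0.006, rows 2.4
"x":0.000, "y":-0.000, "z":0.158, "wx":0.000, "wy":0.000, "wz":0.000, rows 0.8
```

```bash

python3 -m crank '[{"grip":-0.1,"x":0.164,"y":-0.018,"z":0.469,"wx":0,"wy":0,"wz":0.006},{"grip":-0.1,"x":0.164,"y":-0.018,"z":0.469,"wx":0,"wy":0,"wz":0.006},{"grip":-0.1,"x":0.164,"y":-0.018,"z":0.469,"wx":0,"wy":0,"wz":0.006},{"grip":-0.1,"x":0.164,"y":-0.018,"z":0.469,"wx":0,"wy":0,"wz":0.006},{"grip":-0.1,"x":0.164,"y":-0.018,"z":0.54,"wx":0,"wy":0,"wz":0.006},{"grip":-0.1,"x":0.164,"y":-0.018,"z":0.6,"wx":0,"wy":0,"wz":0.006},{"grip":-0.1,"x":0.164,"y":-0.018,"z":0.627,"wx":0,"wy":0,"wz":0.006},{"grip":-0.1,"x":0.164,"y":-0.018,"z":0.627,"wx":0,"wy":0,"wz":0.006}]'
python3 -m crank '[{"grip":-1,"x":0,"y":0,"z":0,"wx":0,"wy":0,"wz":0},{"grip":-1,"x":0,"y":0,"z":0,"wx":0,"wy":0,"wz":0},{"grip":-1,"x":0,"y":0,"z":0,"wx":0,"wy":0,"wz":0},{"grip":-1,"x":0,"y":0,"z":0,"wx":0,"wy":0,"wz":0},{"grip":-1,"x":0,"y":0,"z":0,"wx":0,"wy":0,"wz":0},{"grip":-1,"x":0,"y":0,"z":0,"wx":0,"wy":0,"wz":0}]'
```

```text
time: 5.55
eef_pos: [0.4793, 0.2424, 0.0119]
ee_rot: [180.0, 0.0, -12.9]
wrist_force: [0.3, 0.0, 0.6]
width: 0.0382
finger_force: 0.0
time: 6.3
eef_pos: [0.48, 0.2427, 0.0128]
ee_rot: [-179.9, -0.1, -12.9]
wrist_force: [-0.8, 0.4, 5.9]
width: 0.0099
finger_force: 61.2
```

```bash
python3 - <<'E'
from h import *
plan(([.45,.2,.2],[180,0,-13]),([.45,0,.3],[180,0,-6]),([.45,-.19,.3],[180,0,-1.5]))
E
```

```text
"x":-0.065, "y":0.160, "z":-0.624, "wx":-0.000, "wy":-0.000, "wz":0.001, rows 3.1
"x":0.150, "y":0.650, "z":-0.333, "wx":-0.000, "wy":0.000, "wz":-0.039, rows 3.6
"x":0.066, "y":0.630, "z":0.000, "wx":0.000, "wy":0.000, "wz":-0.025, rows 3.0
```

```bash

python3 -m crank '[{"grip":-1,"x":0,"y":0,"z":-0.1,"wx":0,"wy":0,"wz":0},{"grip":-1,"x":-0.065,"y":0.16,"z":-0.624,"wx":0,"wy":0,"wz":0},{"grip":-1,"x":-0.065,"y":0.16,"z":-0.624,"wx":0,"wy":0,"wz":0},{"grip":-1,"x":-0.065,"y":0.16,"z":-0.624,"wx":0,"wy":0,"wz":0},{"grip":-1,"x":-0.065,"y":0.16,"z":-0.624,"wx":0,"wy":0,"wz":0}]' &&
python3 -m crank '[{"grip":-1,"x":0.15,"y":0.65,"z":-0.333,"wx":0,"wy":0,"wz":-0.039},{"grip":-1,"x":0.15,"y":0.65,"z":-0.333,"wx":0,"wy":0,"wz":-0.039},{"grip":-1,"x":0.15,"y":0.65,"z":-0.333,"wx":0,"wy":0,"wz":-0.039},{"grip":-1,"x":0.15,"y":0.65,"z":-0.333,"wx":0,"wy":0,"wz":-0.039}]' &&
python3 -m crank '[{"grip":-1,"x":0.066,"y":0.63,"z":0,"wx":0,"wy":0,"wz":-0.025},{"grip":-1,"x":0.066,"y":0.63,"z":0,"wx":0,"wy":0,"wz":-0.025},{"grip":-1,"x":0.066,"y":0.63,"z":0,"wx":0,"wy":0,"wz":-0.025},{"grip":-1,"x":0.066,"y":0.63,"z":0,"wx":0,"wy":0,"wz":-0.025},{"grip":-1,"x":0.066,"y":0.63,"z":0,"wx":0,"wy":0,"wz":-0.025}]' &&
python3 - <<'E'
from h import *
W=eyes.get_calibration("wrist");im=eyes.camera("wrist");cv2.imwrite("pics/w3.png",im)
for n,z in[("blade_tip",.294),("lid_lip",.092),("lid_hinge",.092),("case",0),("spatula",.28)]:
    for d in landmark_of("wrist",n): print(n,np.round(d["point"],1),round(d["p"],2),onz(W,d["point"],z).round(4))
s=status.state();print(s["joint_positions"].round(),s["eef_pos"],s["ee_rot"])
E
```

```text
time: 6.92
eef_pos: [0.4511, 0.1999, 0.2021]
ee_rot: [-179.8, -0.3, -13.0]
wrist_force: [0.2, 0.5, -0.5]
width: 0.0105
finger_force: 60.4
time: 7.42
eef_pos: [0.45, -0.0029, 0.2992]
ee_rot: [180.0, 0.0, -6.0]
wrist_force: [0.5, 0.9, -0.2]
width: 0.0101
finger_force: 60.4
time: 8.05
eef_pos: [0.4502, -0.1895, 0.2978]
ee_rot: [-179.9, 0.1, -1.4]
wrist_force: [0.2, 0.1, -0.4]
width: 0.01
finger_force: 60.4
blade_tip [252.7  43.4] 0.9 [ 0.5525 -0.1923  0.294 ]
blade_tip [115.8 155. ] 0.61 [ 0.5049 -0.1238  0.294 ]
case [252.5  27.8] 0.78 [ 0.6237 -0.1914  0.    ]
spatula [ 13.6 279.7] 0.95 [ 0.4226 -0.0311  0.28  ]
spatula [255.8 274.5] 0.88 [ 0.426  -0.1907  0.28  ]
spatula [137.6 230. ] 0.75 [ 0.4577 -0.1219  0.28  ]
[ 13.  19.   9. 108.  -4.  53. -68.] [ 0.45075791 -0.18889173  0.29896767] [-1.79977653e+02  2.97536038e-03 -1.23542681e+00]
```

View pics/w3.png

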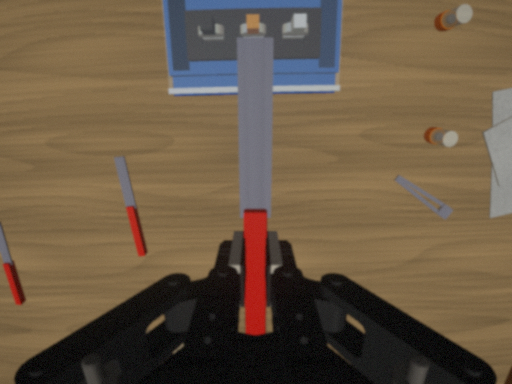

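The blade, held by the gripper, ends at (255,38). The lid's strip runs from (169,91) to (340,88), with orange as the middle holder. I'll measure these.

```bash
python3 - <<'E'
from h import *
W=eyes.get_calibration("wrist")
for z in(.098,.092):
    a,b=[onz(W,p,z) for p in((169,93.5),(340,91))];d=a-b;print(z,a.round(4),b.round(4),((a+b)/2).round(4),np.linalg.norm(d),np.degrees(np.arctan2(-d[0],d[1])))
print("tip",onz(W,(255,38),.2935).round(4))
# colour segmented strip for precision
im=cv2.imread("pics/w3.png");print([im[r,210].tolist() for r in range(84,98)])
X,r=tri([(eyes.get_calibration("top"),(319,157)),(eyes.get_calibration("top"),(319,157.1))]) if 0 else (0,0)
E
```

```text
0.098 [ 0.5388 -0.0954  0.098 ] [ 0.5374 -0.2875  0.098 ] [ 0.5381 -0.1915  0.098 ] 0.19215146283787157 -0.43386486234749516
0.092 [ 0.539  -0.0937  0.092 ] [ 0.5375 -0.2893  0.092 ] [ 0.5383 -0.1915  0.092 ] 0.1956158028846624 -0.43386486234750216
tip [ 0.5556 -0.1925  0.2935]
[[161, 114, 86], [159, 116, 89], [168, 133, 112], [176, 158, 147], [183, 175, 169], [182, 181, 176], [186, 183, 178], [181, 178, 173], [169, 160, 154], [146, 118, 106], [123, 87, 75], [95, 89, 97], [80, 102, 122], [80, 109, 131]]
```

```bash
python3 - <<'E'
from h import *
plan(([.39,-.189,.16],[180,0,-1]),([.39,-.189,.0918],[180,0,-1]))
E
python3 -m crank '[{"grip":-1,"x":-0.203,"y":0,"z":0.2,"wx":0,"wy":0,"wz":0},{"grip":-1,"x":-0.203,"y":0,"z":0.463,"wx":0,"wy":0,"wz":0},{"grip":-1,"x":-0.203,"y":0,"z":0.463,"wx":0,"wy":0,"wz":0},{"grip":-1,"x":-0.203,"y":0,"z":0.463,"wx":0,"wy":0,"wz":0},{"grip":-1,"x":-0.203,"y":0,"z":0.691,"wx":0,"wy":0,"wz":0},{"grip":-1,"x":-0.203,"y":0,"z":0.691,"wx":0,"wy":0,"wz":0},{"grip":-1,"x":-0.203,"y":0,"z":0.691,"wx":0,"wy":0,"wz":0}]'
python3 - <<'E'
from h import *
s=status.state();print(s["joint_positions"].round(),s["eef_pos"],s["ee_rot"])
T=eyes.get_calibration("top");S=eyes.get_calibration("scene")
obs=[]
for c,cal in(("scene",S),("top",T)):
    im=eyes.camera(c);cv2.imwrite(f"pics/{c}3.png",im)
    for d in landmark_of(c,"blade_tip"): print(c,np.round(d["point"],1),round(d["p"],2),onz(cal,d["point"],.086).round(4))
im=cv2.imread("pics/scene3.png");cv2.imwrite("pics/c3.png",cv2.resize(im[190:290,150:290],None,fx=5,fy=5,interpolation=2))
print("expected",proj(S,[.495,-.1905,.086]))
E
```

```text
"x":-0.202, "y":0.005, "z":0.463, "wx":-0.000, "wy":0.000, "wz":-0.001, rows 2.4
"x":0.000, "y":-0.000, "z":0.227, "wx":0.000, "wy":0.000, "wz":0.000, rows 1.1
time: 9.22
eef_pos: [0.3907, -0.189, 0.0932]
ee_rot: [180.0, -0.1, -1.4]
wrist_force: [-0.2, 0.8, 0.2]
width: 0.0101
finger_force: 60.4
[ 19.  35.   4. 128.  -9.  17. -61.] [ 0.39071466 -0.18898625  0.09317961] [ 1.79969874e+02 -9.81555487e-02 -1.35245046e+00]
scene [249.4 224. ] 0.67 [ 0.551  -0.0352  0.086 ]
scene [191.5 228.4] 0.6 [ 0.4768 -0.1915  0.086 ]
scene [285.2 190.4] 0.52 [0.4553 0.1701 0.086 ]
top [255.6 206.5] 0.78 [0.4499 0.0234 0.086 ]
top [189.  234.9] 0.66 [0.3587 0.2415 0.086 ]
top [321.3 189.5] 0.59 [ 0.5037 -0.1913  0.086 ]
expected [194.48867516 231.47259879]
```

View pics/c3.png

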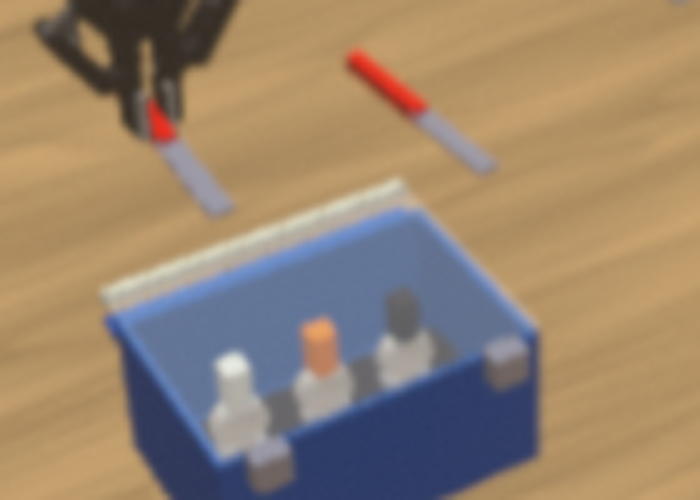

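The tip is where the kinematics put it (scene pixel 194,231). Now inserting.

```bash

python3 -m crank '[{"grip":-1,"x":0.03,"y":0.002,"z":0.005,"wx":0,"wy":0,"wz":0},{"grip":-1,"x":0.07,"y":0.002,"z":0.005,"wx":0,"wy":0,"wz":0},{"grip":-1,"x":0.11,"y":0.002,"z":0.005,"wx":0,"wy":0,"wz":0},{"grip":-1,"x":0.15,"y":0.002,"z":0.005,"wx":0,"wy":0,"wz":0},{"grip":-1,"x":0.182,"y":0.002,"z":0.005,"wx":0,"wy":0,"wz":0},{"grip":-1,"x":0.182,"y":0.002,"z":0.005,"wx":0,"wy":0,"wz":0}]'
python3 - <<'E'
from h import *
s=status.state();print(s["eef_pos"],s["ee_rot"],s["wrist_force"])
S=eyes.get_calibration("scene");T=eyes.get_calibration("top")
for c in("scene","top"):
    im=eyes.camera(c);cv2.imwrite(f"pics/{c}4.png",im)
a=cv2.imread("pics/scene4.png")[200:290,160:270];b=cv2.imread("pics/top4.png")[140:230,280:360]
cv2.imwrite("pics/c4.png",np.hstack([cv2.resize(x,None,fx=4,fy=4,interpolation=2) for x in(a,b)]))
E
```

```text
time: 10.18
eef_pos: [0.4451, -0.1906, 0.0901]
ee_rot: [180.0, -0.0, -1.3]
wrist_force: [0.1, -0.2, -0.9]
width: 0.0103
finger_force: 60.4
[ 0.44510096 -0.19056364  0.0900908 ] [ 1.79990429e+02 -3.32919129e-02 -1.33030190e+00] [ 0.06394039 -0.15471241 -0.91435274]
```

View pics/c4.png

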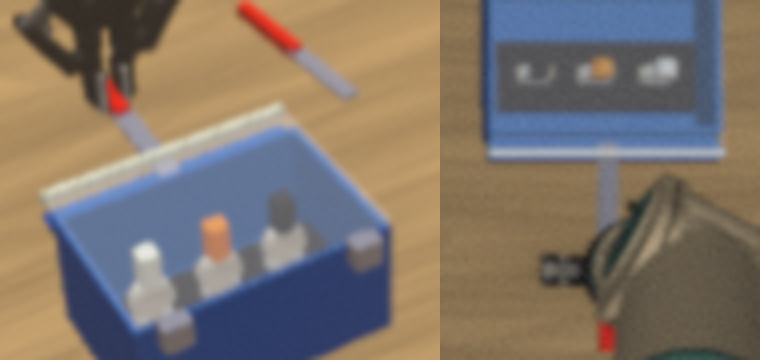

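The blade shows faintly through the clear lid past the strip at (608,148), with no force on it. I'll lift a little first.

```bash

python3 -m crank '[{"grip":-1,"x":0,"y":0,"z":-0.03,"wx":0,"wy":0,"wz":0},{"grip":-1,"x":0.002,"y":0,"z":-0.061,"wx":0,"wy":0,"wz":0},{"grip":-1,"x":0.009,"y":0,"z":-0.107,"wx":0,"wy":0,"wz":0},{"grip":-1,"x":0.021,"y":0,"z":-0.151,"wx":0,"wy":0,"wz":0},{"grip":-1,"x":0.037,"y":0,"z":-0.194,"wx":0,"wy":0,"wz":0},{"grip":-1,"x":0.037,"y":0,"z":-0.194,"wx":0,"wy":0,"wz":0}]'
python3 - <<'E'
from h import *
s=status.state();print(s["eef_pos"],s["ee_rot"],s["wrist_force"],s["torque"])
for c in("scene","top"):
    im=eyes.camera(c);cv2.imwrite(f"pics/{c}5.png",im)
    print(c,[(np.round(d["point"],1),round(d["p"],2)) for d in landmark_of(c,"lid_lip")+landmark_of(c,"blade_tip")])
a=cv2.imread("pics/scene5.png")[180:290,160:270];b=cv2.imread("pics/top5.png")[120:230,280:360]
cv2.imwrite("pics/c5.png",np.hstack([cv2.resize(x,None,fx=4,fy=4,interpolation=2) for x in(a,b)]))
E
```

```text
time: 11.02
eef_pos: [0.4567, -0.1913, 0.15]
ee_rot: [179.9, -0.2, -1.4]
wrist_force: [-0.2, -1.2, -1.5]
width: 0.0099
finger_force: 60.4
[ 0.45665071 -0.19125781  0.14999849] [179.93482365  -0.21043454  -1.35583294] [-0.15339158 -1.20713417 -1.47901877] [0.00835109 0.02164406 0.02258819]
scene [(array([204.5, 223.1]), 0.58), (array([285.7, 187.8]), 0.67), (array([186.7, 208.9]), 0.61), (array([360. , 201.4]), 0.58), (array([201.1, 225.5]), 0.5), (array([247. , 223.7]), 0.43)]
top [(array([327.1, 173.8]), 0.64), (array([317.2, 134.8]), 0.27), (array([256.5, 206.6]), 0.79), (array([188.9, 232.4]), 0.78), (array([323.6, 167.6]), 0.55)]
```

View pics/c5.png

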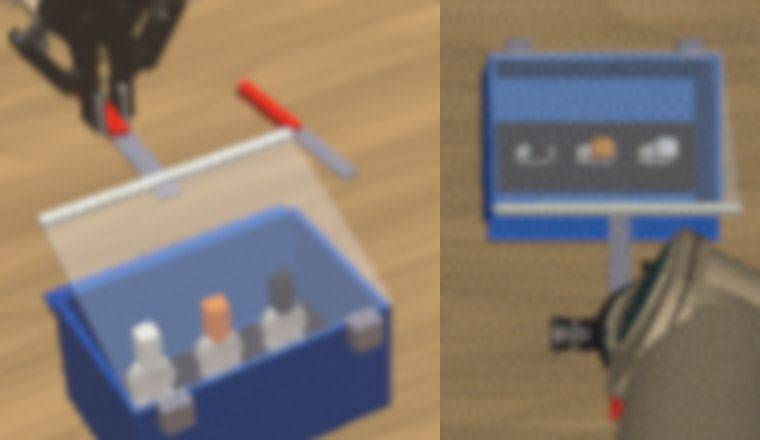

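The lid is up about 0.4 rad on the blade (strip at (165,175) in the crop). Continuing the arc.

```bash

python3 -m crank '[{"grip":-1,"x":0.02,"y":0,"z":-0.042,"wx":0,"wy":0,"wz":0},{"grip":-1,"x":0.044,"y":0,"z":-0.081,"wx":0,"wy":0,"wz":0},{"grip":-1,"x":0.072,"y":0,"z":-0.118,"wx":0,"wy":0,"wz":0},{"grip":-1,"x":0.103,"y":0,"z":-0.152,"wx":0,"wy":0,"wz":0},{"grip":-1,"x":0.137,"y":0,"z":-0.182,"wx":0,"wy":0,"wz":0},{"grip":-1,"x":0.175,"y":0,"z":-0.209,"wx":0,"wy":0,"wz":0},{"grip":-1,"x":0.215,"y":0,"z":-0.232,"wx":0,"wy":0,"wz":0},{"grip":-1,"x":0.257,"y":0,"z":-0.25,"wx":0,"wy":0,"wz":0}]' &&
python3 -m crank '[{"grip":-1,"x":0.044,"y":0,"z":-0.015,"wx":0,"wy":0,"wz":0},{"grip":-1,"x":0.088,"y":0,"z":-0.025,"wx":0,"wy":0,"wz":0},{"grip":-1,"x":0.134,"y":0,"z":-0.03,"wx":0,"wy":0,"wz":0},{"grip":-1,"x":0.18,"y":0,"z":-0.031,"wx":0,"wy":0,"wz":0},{"grip":-1,"x":0.21,"y":0,"z":-0.029,"wx":0,"wy":0,"wz":0},{"grip":-1,"x":0.21,"y":0,"z":-0.029,"wx":0,"wy":0,"wz":0}]'
python3 - <<'E'
from h import *
s=status.state();print(s["eef_pos"],s["ee_rot"],s["wrist_force"],s["torque"])
for c in("scene","top"):
    im=eyes.camera(c);cv2.imwrite(f"pics/{c}6.png",im)
    print(c,[(np.round(d["point"],1),round(d["p"],2)) for d in landmark_of(c,"lid_lip")+landmark_of(c,"lid_hinge")])
a=cv2.imread("pics/scene6.png")[130:290,160:320];b=cv2.imread("pics/top6.png")[80:240,270:430]
cv2.imwrite("pics/c6.png",np.hstack([cv2.resize(x,None,fx=2.5,fy=2.5,interpolation=2) for x in(a,b)]))
E
```

```text
time: 12.32
eef_pos: [0.5334, -0.1927, 0.2239]
ee_rot: [180.0, -0.0, -1.4]
wrist_force: [-0.5, 0.2, -0.6]
width: 0.0101
finger_force: 60.4
time: 13.08
eef_pos: [0.5963, -0.1942, 0.2321]
ee_rot: [180.0, -0.1, -1.3]
wrist_force: [-0.3, 0.9, -0.5]
width: 0.0103
finger_force: 60.4
[ 0.59634732 -0.19421905  0.23205971] [ 1.79983463e+02 -5.94085287e-02 -1.34743042e+00] [-0.34026326  0.9064034  -0.49763877] [-0.01740647 -0.03121913 -0.01208113]
scene [(array([232.6, 225.2]), 0.69), (array([228.9, 270.8]), 0.95)]
top [(array([328.9, 115.1]), 0.78), (array([395.6, 197.3]), 0.56), (array([318.9, 136.3]), 0.72)]
```

View pics/c6.png

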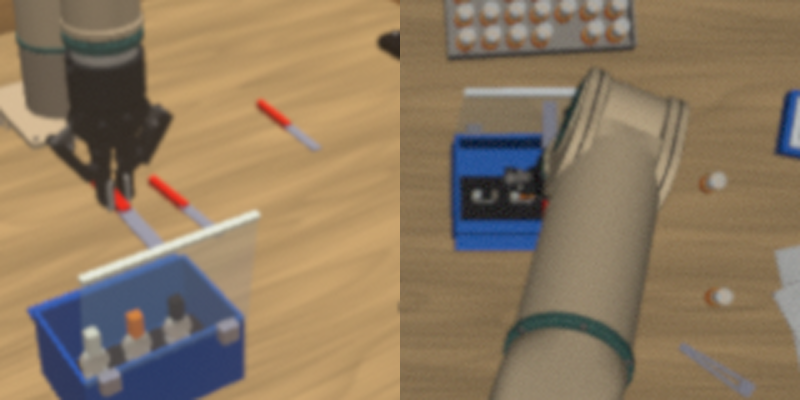

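```bash
python3 - <<'E'
from h import *
T=eyes.get_calibration("top");S=eyes.get_calibration("scene")
X,e=tri([(T,(328.9,115.1)),(S,(232.6,225.2))]);print(X,e,"angle",np.pi/2+np.arctan2(X[0]-.689,X[2]-.092))
plan(([.45,-.19,.232],[180,0,-1.3]),([.46,.06,.18],[180,0,0]),([.46,.13,.05],[180,0,0]),([.46,.13,.0135],[180,0,0]))
E
```

```text
[ 0.71328313 -0.18858583  0.24617314] [array([-1.4, -0.8]), array([-2.,  0.])] angle 1.727018492602777
"x":-0.484, "y":-0.003, "z":0.001, "wx":0.000, "wy":-0.000, "wz":-0.001, rows 2.3
"x":0.014, "y":-0.834, "z":0.173, "wx":0.000, "wy":0.000, "wz":-0.007, rows 4.1
"x":0.000, "y":-0.233, "z":0.433, "wx":0.000, "wy":0.000, "wz":0.000, rows 2.4
"x":0.000, "y":-0.000, "z":0.122, "wx":0.000, "wy":0.000, "wz":0.000, rows 0.6
```

```bash

python3 -m crank '[{"grip":-1,"x":-0.484,"y":0,"z":0,"wx":0,"wy":0,"wz":0},{"grip":-1,"x":-0.484,"y":0,"z":0,"wx":0,"wy":0,"wz":0},{"grip":-1,"x":-0.484,"y":0,"z":0,"wx":0,"wy":0,"wz":0},{"grip":-1,"x":-0.484,"y":0,"z":0,"wx":0,"wy":0,"wz":0}]' &&
python3 -m crank '[{"grip":-1,"x":0.014,"y":-0.834,"z":0.173,"wx":0,"wy":0,"wz":-0.007},{"grip":-1,"x":0.014,"y":-0.834,"z":0.173,"wx":0,"wy":0,"wz":-0.007},{"grip":-1,"x":0.014,"y":-0.834,"z":0.173,"wx":0,"wy":0,"wz":-0.007},{"grip":-1,"x":0.014,"y":-0.834,"z":0.173,"wx":0,"wy":0,"wz":-0.007},{"grip":-1,"x":0.014,"y":-0.834,"z":0.173,"wx":0,"wy":0,"wz":-0.007},{"grip":-1,"x":0.014,"y":-0.834,"z":0.173,"wx":0,"wy":0,"wz":-0.007}]' &&
python3 -m crank '[{"grip":-1,"x":0,"y":-0.233,"z":0.433,"wx":0,"wy":0,"wz":0},{"grip":-1,"x":0,"y":-0.233,"z":0.433,"wx":0,"wy":0,"wz":0},{"grip":-1,"x":0,"y":-0.233,"z":0.433,"wx":0,"wy":0,"wz":0},{"grip":-1,"x":0,"y":-0.233,"z":0.48,"wx":0,"wy":0,"wz":0},{"grip":-1,"x":0,"y":-0.233,"z":0.52,"wx":0,"wy":0,"wz":0},{"grip":-1,"x":0,"y":-0.233,"z":0.553,"wx":0,"wy":0,"wz":0},{"grip":-1,"x":0,"y":-0.233,"z":0.553,"wx":0,"wy":0,"wz":0}]'
```

```text
time: 13.88
eef_pos: [0.4489, -0.191, 0.2327]
ee_rot: [180.0, -0.0, -1.5]
wrist_force: [-0.0, -1.0, -0.6]
width: 0.01
finger_force: 60.4
time: 14.62
eef_pos: [0.4615, 0.0599, 0.1801]
ee_rot: [180.0, -0.1, 0.0]
wrist_force: [-0.1, 0.1, -0.5]
width: 0.0099
finger_force: 60.4
time: 15.5
eef_pos: [0.4615, 0.1274, 0.0145]
ee_rot: [179.9, -0.1, -0.3]
wrist_force: [-0.1, -0.5, -0.7]
width: 0.0102
finger_force: 60.4
```

Open, then rise and look.

```bash

python3 -m crank '[{"grip":-1,"x":0,"y":0,"z":0.005,"wx":0,"wy":0,"wz":0},{"grip":-0.2,"x":0,"y":0,"z":0.005,"wx":0,"wy":0,"wz":0},{"grip":0,"x":0,"y":0,"z":0.005,"wx":0,"wy":0,"wz":0},{"grip":0.1,"x":0,"y":0,"z":0.005,"wx":0,"wy":0,"wz":0},{"grip":0.1,"x":0,"y":0,"z":0.005,"wx":0,"wy":0,"wz":0},{"grip":0.1,"x":0,"y":0,"z":0.005,"wx":0,"wy":0,"wz":0}]' &&
python3 -m crank '[{"grip":0.1,"x":0,"y":0,"z":-0.1,"wx":0,"wy":0,"wz":0},{"grip":0.1,"x":0,"y":0,"z":-0.4,"wx":0,"wy":0,"wz":0},{"grip":0.1,"x":0,"y":0,"z":-0.8,"wx":0,"wy":0,"wz":0},{"grip":0.1,"x":0,"y":0,"z":-0.8,"wx":0,"wy":0,"wz":0},{"grip":0.1,"x":0,"y":0,"z":-0.8,"wx":0,"wy":0,"wz":0},{"grip":0.1,"x":0,"y":0,"z":-0.8,"wx":0,"wy":0,"wz":0}]'
python3 - <<'E'
from h import *
T=eyes.get_calibration("top");S=eyes.get_calibration("scene")
W=eyes.get_calibration("wrist");im=eyes.camera("wrist");cv2.imwrite("pics/w7.png",im)
L={}
for n in("lens","stand","blade_tip","spatula"):
  for d in landmark_of("wrist",n): print("wrist",n,np.round(d["point"],1),round(d["p"],2),onz(W,d["point"],0 if n!="lens" else .2).round(3))
for c in("scene","top"):
    im=eyes.camera(c);cv2.imwrite(f"pics/{c}7.png",im)
    for n in("lens","stand"):
        r=landmark_of(c,n);print(c,n,[(np.round(d["point"],1),round(d["p"],2)) for d in r])
im=[cv2.imread(f"pics/{x}7.png") for x in("scene","top","w")]
a=cv2.resize(im[0][160:270,300:410],(400,400),interpolation=2);b=cv2.resize(im[1][90:200,160:270],(400,400),interpolation=2)
cv2.imwrite("pics/c7.png",np.vstack([np.hstack([a,b]),cv2.resize(np.hstack([im[2],im[0]]),(800,200),interpolation=3) if 0 else np.hstack([cv2.resize(im[2],(267,200)),cv2.resize(im[0],(266,200)),cv2.resize(im[1],(267,200))])]))
E
```

```text
time: 16.25
eef_pos: [0.4605, 0.1292, 0.0128]
ee_rot: [-180.0, -0.0, -0.1]
wrist_force: [0.2, -0.0, 0.4]
width: 0.0473
finger_force: 0.0
time: 17.0
eef_pos: [0.4613, 0.1296, 0.2544]
ee_rot: [-179.9, -0.2, -0.1]
wrist_force: [-0.3, 0.2, -0.2]
width: 0.0468
finger_force: 0.0
wrist blade_tip [331.3 166.7] 0.89 [0.451 0.022 0.   ]
wrist blade_tip [164.7 234.9] 0.68 [0.346 0.266 0.   ]
wrist blade_tip [255.9  82.5] 0.66 [0.562 0.127 0.   ]
wrist blade_tip [ 25.2 103.6] 0.53 [ 0.542  0.443 -0.   ]
wrist spatula [257.  173.1] 0.93 [0.442 0.126 0.   ]
wrist spatula [335.1 244.5] 0.68 [0.329 0.006 0.   ]
scene lens [(array([334.5, 184.3]), 0.64)]
scene stand [(array([341. , 249.6]), 0.9)]
top lens [(array([394.8, 226.9]), 0.71), (array([202.5, 131.4]), 0.56)]
top stand [(array([210.5, 125.8]), 0.91), (array([226.8, 209.9]), 0.2)]
```

View pics/c7.png

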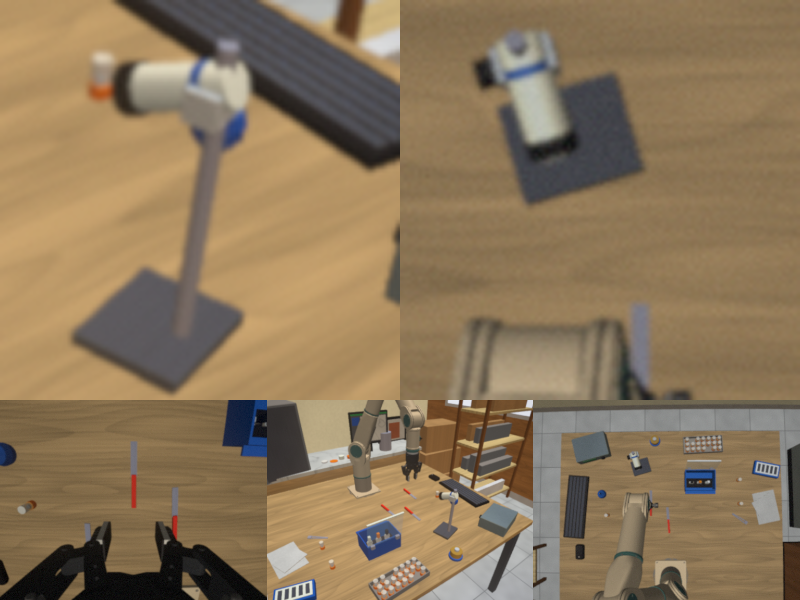

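The spatula lies flat at (0.44, 0.127). The lid is open, and the camera's front ring is at scene (334,184) and top (202,131). Now I'll fix the lens pose from the stand plate and the ring.

```bash
python3 - <<'E'
from h import *
T=eyes.get_calibration("top");S=eyes.get_calibration("scene")
pt=lambda c:(160+(c[0]-400)/3.636-.5,90+c[1]/3.636-.5)
ps=lambda c:(300+c[0]/3.636-.5,160+c[1]/3.636-.5)
P=[onz(T,pt(c),.014) for c in((617,72),(645,168),(528,204),(497,112))]
for p in P: print(p.round(4))
c=sum(P)/4; a,b,d,e=P
print("c",c.round(4),"len",[round(np.linalg.norm(P[i]-P[(i+1)%4]),3) for i in range(4)])
ang=lambda v:np.degrees(np.arctan2(v[1],v[0]))
print("x-dir edges",ang(a-b),ang(e-d),"y-dir edges",ang(d-b)-90,ang(e-a)-90)
Ps=[onz(S,ps(c),.014) for c in((145,268),(243,315),(173,390),(73,337))]
print("scene plate c",(sum(Ps)/4).round(4),[round(np.linalg.norm(Ps[i]-Ps[(i+1)%4]),3) for i in range(4)])
for i in range(4): print(ang(Ps[i]-Ps[(i+1)%4]))
for tp,sp in(((202.5,131.4),(334.5,184.3)),((201,130.5),(333.5,183.9)),((201,131.7),(331.7,189.6))):
    print("lens",tri([(T,tp),(S,sp)]))
E
```

```text
[0.7898 0.149  0.014 ]
[0.6967 0.1224 0.014 ]
[0.6633 0.2345 0.014 ]
[0.7524 0.2644 0.014 ]
c [0.7255 0.1926 0.014 ] len [np.float64(0.097), np.float64(0.117), np.float64(0.094), np.float64(0.121)]
x-dir edges 15.936160018026564 18.55226263922439 y-dir edges 16.618066231400775 17.942553792176113
scene plate c [0.7321 0.1878 0.014 ] [np.float64(0.097), np.float64(0.12), np.float64(0.095), np.float64(0.12)]
-164.85807988542672
106.82426774932338
14.928401502679241
-72.58939263441518
lens (array([0.67234678, 0.17726791, 0.21756197]), [array([0.1, 0.1]), array([ 0.1, -0. ])])
lens (array([0.67228727, 0.17841921, 0.21918427]), [array([1.1, 0.9]), array([ 1.5, -0.2])])
lens (array([0.67087783, 0.17920221, 0.19949297]), [array([1.8, 1.4]), array([ 2.4, -0.4])])
```

Lens ≈ (0.671, 0.176, 0.217), yaw 16.5°, so the focus point ≈ (0.591, 0.153, 0.182), which is within the stated range. I'll go over the case with the hand flipped half a turn, so the wrist camera stays clear of the open lid.

```bash
python3 - <<'E'
from h import *
plan(([.5,0,.29],[180,0,88]),([.575,-.192,.28],[180,0,178.8]))
E
```

```text
"x":0.133, "y":0.430, "z":-0.125, "wx":-0.000, "wy":0.000, "wz":-0.490, rows 8.2
"x":-0.631, "y":0.272, "z":0.033, "wx":0.000, "wy":0.000, "wz":-0.504, rows 8.5
```

```bash

python3 -m crank '[{"grip":-0.2,"x":0.133,"y":0.43,"z":-0.125,"wx":0,"wy":0,"wz":-0.46},{"grip":-0.2,"x":0.133,"y":0.43,"z":-0.125,"wx":0,"wy":0,"wz":-0.46},{"grip":-0.2,"x":0.133,"y":0.43,"z":-0.125,"wx":0,"wy":0,"wz":-0.46},{"grip":-0.2,"x":0.133,"y":0.43,"z":-0.125,"wx":0,"wy":0,"wz":-0.46},{"grip":-0.2,"x":0.133,"y":0.43,"z":-0.125,"wx":0,"wy":0,"wz":-0.46},{"grip":-0.2,"x":0.133,"y":0.43,"z":-0.125,"wx":0,"wy":0,"wz":-0.46},{"grip":-0.2,"x":0.133,"y":0.43,"z":-0.125,"wx":0,"wy":0,"wz":-0.46},{"grip":-0.2,"x":0.133,"y":0.43,"z":-0.125,"wx":0,"wy":0,"wz":-0.46}]'
python3 - <<'E'
from h import *
plan(([.575,-.192,.28],[180,0,178.8])); print(status.state()["joint_positions"].round())
E
```

```text
time: 18.55
eef_pos: [0.5001, -0.0, 0.2902]
ee_rot: [-180.0, -0.0, 83.0]
wrist_force: [0.3, -0.2, 1.7]
width: 0.0342
finger_force: 0.0
"x":-0.604, "y":0.326, "z":0.034, "wx":-0.000, "wy":-0.000, "wz":-0.532, rows 9.0
[-13.  21.  13. 107.  -6.  53.  -4.]
```

```bash

python3 -m crank '[{"grip":-0.2,"x":-0.604,"y":0.326,"z":0.034,"wx":0,"wy":0,"wz":-0.532},{"grip":-0.2,"x":-0.604,"y":0.326,"z":0.034,"wx":0,"wy":0,"wz":-0.532},{"grip":-0.2,"x":-0.604,"y":0.326,"z":0.034,"wx":0,"wy":0,"wz":-0.532},{"grip":-0.2,"x":-0.604,"y":0.326,"z":0.034,"wx":0,"wy":0,"wz":-0.532},{"grip":-0.2,"x":-0.604,"y":0.326,"z":0.034,"wx":0,"wy":0,"wz":-0.532},{"grip":-0.2,"x":-0.604,"y":0.326,"z":0.034,"wx":0,"wy":0,"wz":-0.532},{"grip":-0.2,"x":-0.604,"y":0.326,"z":0.034,"wx":0,"wy":0,"wz":-0.532},{"grip":-0.2,"x":-0.604,"y":0.326,"z":0.034,"wx":0,"wy":0,"wz":-0.532}]'
python3 -m crank '[{"grip":-0.3,"x":0,"y":0,"z":0,"wx":0,"wy":0,"wz":-0.03},{"grip":-0.3,"x":0,"y":0,"z":0,"wx":0,"wy":0,"wz":-0.03}]'
python3 - <<'E'
from h import *
W=eyes.get_calibration("wrist");im=eyes.camera("wrist");cv2.imwrite("pics/w8.png",im)
s=status.state();print(s["joint_positions"].round(),s["eef_pos"],s["ee_rot"])
for n,z in[("holder_orange",.011),("face",.041),("holder_black",.011),("holder_white",.011),("case",0)]:
    for d in landmark_of("wrist",n): print(n,np.round(d["point"],1),round(d["p"],2),onz(W,d["point"],z).round(4))
hsv=cv2.cvtColor(im,cv2.COLOR_BGR2HSV);m=(hsv[...,0]>5)&(hsv[...,0]<18)&(hsv[...,1]>140)&(hsv[...,2]>120)
n,l,st,c=cv2.connectedComponentsWithStats(m.astype(np.uint8))
for i in range(1,n):
    if st[i,4]>60: print(st[i],c[i].round(1),onz(W,c[i],.07).round(4))
E
```

```text
time: 19.55
eef_pos: [0.5739, -0.1923, 0.2798]
ee_rot: [-180.0, -0.0, 168.4]
wrist_force: [-0.7, -0.5, -0.4]
width: 0.0342
finger_force: 0.0
time: 19.8
eef_pos: [0.5739, -0.1924, 0.2798]
ee_rot: [180.0, -0.0, 173.4]
wrist_force: [-0.2, -0.3, 0.6]
width: 0.03
finger_force: 0.0
[22. 30. -9. 92.  5. 59. 94.] [ 0.57393489 -0.19231885  0.27989574] [ 1.79991634e+02 -2.11953719e-02  1.73360887e+02]
holder_orange [257.8 184.8] 0.91 [ 0.6152 -0.1945  0.011 ]
face [257.9 192.3] 0.78 [ 0.617  -0.1948  0.041 ]
holder_black [ 96.2 210.5] 0.17 [ 0.6276 -0.4482  0.011 ]
holder_white [223.2 188.9] 0.62 [ 0.6156 -0.2462  0.011 ]
case [259.1 189. ] 0.94 [ 0.6254 -0.1935  0.    ]
[485   0   5  69  77] [487.6  34.8] [0.4498 0.0878 0.07  ]
[ 54 101  17  19 165] [ 64.1 109.6] [ 0.4774 -0.413   0.07  ]
[254 192  13  13 135] [260.2 198.2] [ 0.6158 -0.192   0.07  ]
[ 85 204  18  17 132] [ 96.2 210. ] [ 0.6076 -0.4091  0.07  ]
```

View pics/w8.png

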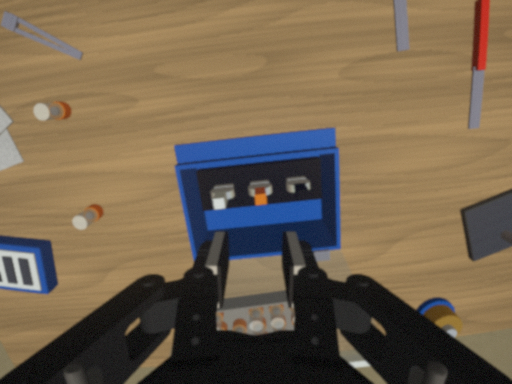

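The orange holder's stem is at (260,198), in the middle slot, giving ≈ (0.615, −0.193). Its neighbours are 52 mm away as expected.

```bash
python3 - <<'E'
from h import *
plan(([.615,-.193,.14],[180,0,179.2]),([.615,-.193,.073],[180,0,179.2]))
E
```

```text
"x":-0.136, "y":0.012, "z":0.467, "wx":-0.000, "wy":0.000, "wz":-0.032, rows 2.3
"x":-0.000, "y":-0.000, "z":0.223, "wx":0.000, "wy":0.000, "wz":0.000, rows 1.1
```

```bash

python3 -m crank '[{"grip":-0.3,"x":-0.136,"y":0.012,"z":0.3,"wx":0,"wy":0,"wz":-0.032},{"grip":-0.3,"x":-0.136,"y":0.012,"z":0.467,"wx":0,"wy":0,"wz":-0.032},{"grip":-0.3,"x":-0.136,"y":0.012,"z":0.467,"wx":0,"wy":0,"wz":-0.032},{"grip":-0.3,"x":-0.136,"y":0.012,"z":0.467,"wx":0,"wy":0,"wz":-0.032}]'
python3 - <<'E'
from h import *
W=eyes.get_calibration("wrist");im=eyes.camera("wrist")
hsv=cv2.cvtColor(im,cv2.COLOR_BGR2HSV);m=(hsv[...,0]>4)&(hsv[...,0]<18)&(hsv[...,1]>140)&(hsv[...,2]>110)
n,l,st,c=cv2.connectedComponentsWithStats(m.astype(np.uint8))
for i in range(1,n):
    if st[i,4]>100: print(st[i],c[i].round(1),onz(W,c[i],.075).round(4))
print(status.state()["eef_pos"],status.state()["ee_rot"],proj(W,[.615,-.193,.083]))
E
```

```text
time: 20.6
eef_pos: [0.6144, -0.1929, 0.1392]
ee_rot: [180.0, -0.1, 179.3]
wrist_force: [0.2, 0.2, 0.0]
width: 0.0298
finger_force: 0.0
[  0 191  21  27 340] [ 10.8 202. ] [ 0.6057 -0.3834  0.075 ]
[248 192  22  29 546] [258.5 206.7] [ 0.6114 -0.1916  0.075 ]
[ 0.61551334 -0.19336547  0.14103868] [-1.79975828e+02  4.73942564e-02  1.79235324e+02] [256.78708981 215.35080105]
```

```bash

python3 -m crank '[{"grip":-0.3,"x":0.008,"y":0.005,"z":0.1,"wx":0,"wy":0,"wz":0},{"grip":-0.3,"x":0.008,"y":0.005,"z":0.17,"wx":0,"wy":0,"wz":0},{"grip":-0.3,"x":0.008,"y":0.005,"z":0.227,"wx":0,"wy":0,"wz":0},{"grip":-0.3,"x":0.008,"y":0.005,"z":0.227,"wx":0,"wy":0,"wz":0}]' &&
python3 -m crank '[{"grip":-1,"x":0,"y":0,"z":0,"wx":0,"wy":0,"wz":0},{"grip":-1,"x":0,"y":0,"z":0,"wx":0,"wy":0,"wz":0},{"grip":-1,"x":0,"y":0,"z":0,"wx":0,"wy":0,"wz":0},{"grip":-1,"x":0,"y":0,"z":0,"wx":0,"wy":0,"wz":0},{"grip":-1,"x":0,"y":0,"z":0,"wx":0,"wy":0,"wz":0}]'
python3 -c "
from h import *
print(status.state()['eef_pos'],status.state()['ee_rot'])"
```

```text
time: 21.15
eef_pos: [0.6127, -0.1918, 0.0724]
ee_rot: [-180.0, 0.0, 179.2]
wrist_force: [-0.4, -0.2, -0.2]
width: 0.0297
finger_force: 0.0
time: 21.78
eef_pos: [0.6137, -0.1917, 0.0733]
ee_rot: [-180.0, 0.1, 179.3]
wrist_force: [-0.8, 0.7, 5.8]
width: 0.0123
finger_force: 60.6
[ 0.6136856  -0.19173467  0.07331157] [-1.79971125e+02  1.33472179e-01  1.79251893e+02]
```

The stem is gripped. Lifting it out and computing the presentation pose.

```bash

python3 -m crank '[{"grip":-1,"x":0,"y":0,"z":-0.08,"wx":0,"wy":0,"wz":0},{"grip":-1,"x":0,"y":0,"z":-0.2,"wx":0,"wy":0,"wz":0},{"grip":-1,"x":0,"y":0,"z":-0.4,"wx":0,"wy":0,"wz":0},{"grip":-1,"x":0,"y":0,"z":-0.58,"wx":0,"wy":0,"wz":0},{"grip":-1,"x":0,"y":0,"z":-0.58,"wx":0,"wy":0,"wz":0}]'
cat >> h.py <<'E'
def goal(lens=(.671,.1765,.217),psi=np.radians(16.5),off=(-.0053,0,.0323)):
    c,s=np.cos(psi),np.sin(psi);C,Sn=np.cos(.4),np.sin(.4)
    hx=np.array([c*C,s*C,Sn]);hy=np.array([-s,c,0]);hz=np.cross(hx,hy)
    R=np.c_[-hx,hy,-hz]; v=np.array(lens)-.09*hx
    return v,v-R@np.array(off),Ro.from_matrix(R).as_euler('xyz',degrees=True),hx
E
python3 - <<'E'
from h import *
v,p,e,hx=goal();print(v,p,e)
plan(([.55,-.06,.27],[180,0,179.2+4]),([.53,.08,.25],e),(p-.04*hx,e),(p,e))
E
```

```text
time: 22.4
eef_pos: [0.6156, -0.1923, 0.2513]
ee_rot: [-179.8, 0.6, 179.2]
wrist_force: [-0.2, 0.8, -1.1]
width: 0.0127
finger_force: 59.8
[0.59151817 0.15295641 0.18195235] [0.57477733 0.14799755 0.2096387 ] [-180.           22.91831181 -163.5       ]
"x":0.224, "y":0.438, "z":-0.066, "wx":-0.001, "wy":0.003, "wz":-0.022, rows 2.4
"x":0.041, "y":0.470, "z":0.067, "wx":-0.015, "wy":-0.127, "wz":-0.073, rows 2.5
"x":-0.005, "y":0.175, "z":0.205, "wx":0.000, "wy":0.000, "wz":0.000, rows 1.3
"x":-0.133, "y":0.000, "z":-0.000, "wx":0.000, "wy":0.000, "wz":0.000, rows 0.6
```

```bash

python3 -m crank '[{"grip":-1,"x":0.1,"y":0.2,"z":-0.066,"wx":0,"wy":0,"wz":0},{"grip":-1,"x":0.224,"y":0.438,"z":-0.066,"wx":0,"wy":0,"wz":-0.022},{"grip":-1,"x":0.224,"y":0.438,"z":-0.066,"wx":0,"wy":0,"wz":-0.022},{"grip":-1,"x":0.224,"y":0.438,"z":-0.066,"wx":0,"wy":0,"wz":-0.022}]' &&
python3 -m crank '[{"grip":-1,"x":0.041,"y":0.47,"z":0.067,"wx":-0.015,"wy":-0.127,"wz":-0.073},{"grip":-1,"x":0.041,"y":0.47,"z":0.067,"wx":-0.015,"wy":-0.127,"wz":-0.073},{"grip":-1,"x":0.041,"y":0.47,"z":0.067,"wx":-0.015,"wy":-0.127,"wz":-0.073},{"grip":-1,"x":0.041,"y":0.47,"z":0.067,"wx":-0.015,"wy":-0.127,"wz":-0.073},{"grip":-1,"x":0.041,"y":0.47,"z":0.067,"wx":-0.015,"wy":-0.127,"wz":-0.073}]' &&
python3 -m crank '[{"grip":-1,"x":-0.005,"y":0.175,"z":0.205,"wx":0,"wy":0,"wz":0},{"grip":-1,"x":-0.005,"y":0.175,"z":0.205,"wx":0,"wy":0,"wz":0},{"grip":-1,"x":-0.05,"y":0.175,"z":0.205,"wx":0,"wy":0,"wz":0},{"grip":-1,"x":-0.1,"y":0.175,"z":0.205,"wx":0,"wy":0,"wz":0},{"grip":-1,"x":-0.138,"y":0.175,"z":0.205,"wx":0,"wy":0,"wz":0},{"grip":-1,"x":-0.138,"y":0.175,"z":0.205,"wx":0,"wy":0,"wz":0}]'
python3 - <<'E'
from h import *
v,p,e,hx=goal();plan((p,e))
T=eyes.get_calibration("top");S=eyes.get_calibration("scene")
s=status.state();R=rot();f=s["eef_pos"]+R.apply([-.0053,0,.0323]);print("face",f,proj(S,f),"stemtop",proj(S,f+R.apply([0.006,0,-.042])))
for c in("scene","top","wrist"):
    im=eyes.camera(c);cv2.imwrite(f"pics/{c}9.png",im)
    for n in("lens","face","holder_orange","stand"):
        print(c,n,[(np.round(d["point"],1),round(d["p"],2)) for d in landmark_of(c,n)])
im=[cv2.imread(f"pics/{x}9.png") for x in("scene","wrist")]
cv2.imwrite("pics/c9.png",np.hstack([cv2.resize(im[0][130:230,270:370],(400,400),interpolation=2),cv2.resize(im[1],(400,400))]))
E
```

```text
time: 22.9
eef_pos: [0.5458, -0.0571, 0.2651]
ee_rot: [180.0, -0.1, -176.6]
wrist_force: [0.1, -1.2, -0.3]
width: 0.0126
finger_force: 59.7
time: 23.52
eef_pos: [0.529, 0.0791, 0.2459]
ee_rot: [-180.0, 23.0, -163.7]
wrist_force: [0.4, -0.2, -0.4]
width: 0.0126
finger_force: 59.7
time: 24.28
eef_pos: [0.5735, 0.1475, 0.2057]
ee_rot: [180.0, 23.1, -163.7]
wrist_force: [0.3, 0.6, -1.1]
width: 0.0129
finger_force: 59.7
"x":-0.009, "y":0.001, "z":-0.010, "wx":-0.000, "wy":0.001, "wz":-0.001, rows 0.1
face [0.59032888 0.15239874 0.17808025] [308.50365607 186.0244128 ] stemtop [303.32911452 173.24588327]
scene lens [(array([334. , 185.3]), 0.59), (array([229.7, 227.2]), 0.42)]
scene face [(array([309.9, 187.3]), 0.69)]
scene holder_orange [(array([307.8, 197.4]), 0.7), (array([308.8, 187.5]), 0.27)]
scene stand [(array([342.9, 249.5]), 0.68), (array([ 96.9, 261.5]), 0.29)]
top lens [(array([200.2, 129.4]), 0.77)]
top face [(array([209. , 123.4]), 0.55), (array([209.2, 163.3]), 0.42)]
top holder_orange [(array([209.4, 160.6]), 0.36)]
top stand [(array([209.3, 125.7]), 0.58)]
wrist lens []
wrist face [(array([256.6, 235.4]), 0.61)]
wrist holder_orange [(array([257.2, 211.9]), 0.96)]
wrist stand [(array([254.4, 204.3]), 0.75)]
```

View pics/c9.png

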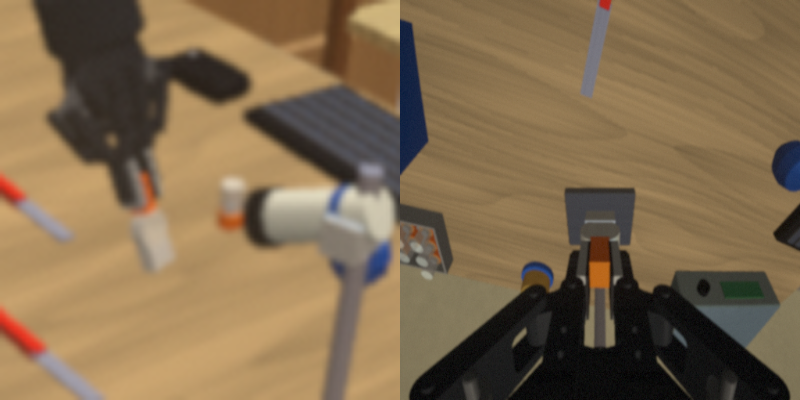

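The holder hangs before the lens with stem up, and its yaw matches the stand plate in the wrist picture (plate centre column 600, holder 599). One last check of the lens numbers.

```bash
python3 - <<'E'
from h import *
T=eyes.get_calibration("top");S=eyes.get_calibration("scene");W=eyes.get_calibration("wrist")
# plate corners from the crop (400x400 of 512x384): col*1.28, row*.96; far side edge hidden
q=lambda c:((c[0]-400)*1.28-.5,c[1]*.96-.5)
a,b=[onz(W,q(c),.014) for c in((566,189),(635,188))]
d=a-b;m=(a+b)/2;print(a,b,np.linalg.norm(d)); y=d/np.linalg.norm(d); 
if y[1]<0:y=-y
x=np.array([y[1],-y[0],0]);psi=np.arctan2(x[1],x[0]);o=m+.05*x;l=o-.06*x
print("psi",np.degrees(psi),"stand",o,"lens xy",l, "stand lm",onz(W,(254.4,204.3),0))
for sp in((334.2,184.8),(333.5,183.9)):
    for lx in(l[:2],[.671,.1765]):
        o_,v_=ray(S,sp);t=np.dot(np.array(lx)-o_[:2],v_[:2])/np.dot(v_[:2],v_[:2]);print(o_+t*v_)
print(tri([(T,(200.2,129.4)),(S,(334,185.3))]),tri([(T,(201.2,130.7)),(S,(334,184.6))]))
v,p,e,hx=goal((.6715,.1755,.218));plan((p,e))
E
```

```text
[0.68619931 0.12414233 0.014     ] [0.65257182 0.2317946  0.014     ] 0.1127821823418407
psi 17.347311344549066 stand [0.71711131 0.19287662 0.014     ] lens xy [0.65984041 0.17498683 0.014     ] stand lm [0.72291815 0.19152299 0.        ]
[0.66683309 0.18166344 0.2116207 ]
[0.67139921 0.17688117 0.21548601]
[0.66516245 0.18009171 0.21431255]
[0.66975399 0.17530484 0.21817214]
(array([0.67531356, 0.18009872, 0.21578452]), [array([1.5, 1.2]), array([ 2. , -0.3])]) (array([0.67278267, 0.17895629, 0.21674689]), [array([0.9, 0.7]), array([ 1.1, -0.2])])
"x":-0.016, "y":-0.009, "z":-0.013, "wx":0.000, "wy":0.000, "wz":0.000, rows 0.1
```

```bash

python3 -m crank '[{"grip":-1,"x":-0.007,"y":0,"z":-0.01,"wx":0,"wy":0,"wz":0},{"grip":-1,"x":-0.007,"y":0,"z":-0.01,"wx":0,"wy":0,"wz":0},{"grip":-1,"x":-0.007,"y":0,"z":-0.01,"wx":0,"wy":0,"wz":0},{"grip":-1,"x":-0.007,"y":0,"z":-0.01,"wx":0,"wy":0,"wz":0},{"grip":-1,"x":-0.007,"y":0,"z":-0.01,"wx":0,"wy":0,"wz":0}]'
python3 - <<'E'
from h import *
s=status.state();R=rot();print("face",s["eef_pos"]+R.apply([-.0053,0,.0323]),"goal",goal()[0],s["joint_vel"].round(2))
print(job.close_job())
E
```

```text
time: 25.65
eef_pos: [0.5723, 0.149, 0.2087]
ee_rot: [180.0, 23.0, -163.5]
wrist_force: [0.1, 0.1, -0.5]
width: 0.0129
finger_force: 59.7
face [0.58906931 0.15394343 0.18103755] goal [0.59151817 0.15295641 0.18195235] [ 0.06 -0.01  0.   -0.05  0.   -0.06  0.12]
the job is handed in; nothing more can be done
None
```

I prised the lid open with the spatula, laid the spatula flat on the desk, and handed the job in at about 26 s, with the orange-stemmed holder held in front of the lens about 3 mm from my estimated focus point; no verdict came back.

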